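# Press the large glass roundel home in a leaded panel

## Robot

A 7-joint arm with a two-finger parallel gripper is mounted at the origin on the work surface. World frame = base frame: x ahead of the robot, y to its left, z up, the work surface at z = 0. Lengths are in m, angles in rad, forces in N, time in s.
With the tool pointing down it reaches from about 0.425 to 0.95 m from the base axis. Payload 16.7 kg.
Tool frame: the origin (TCP) lies on the centre line of the jaws, within the pads' length; the fingertips stand 22 mm ahead of it and the grasp point (between the pads) lies 3 mm ahead of it; z points along the fingers, y is the line along which they close (so a half turn about z gives the same grasp; the last joint's range is limited). The gripper opens to 94 mm and grips with 3 to 60 N. Pads are 16 mm wide; open, the fingers measure 119 mm over their backs; the gripper's body (75 mm by 177 mm) begins 78 mm behind the grasp point.
Start: joints at [-1.325, 0.426, 0.074, 1.606, -0.034, 1.111, -0.067], TCP at [0.26, 0.623, 0.227] pointing down, gripper open.
Joint ranges: [-2.85, 2.85], [-0.5, 2.14], [-1.23, 1.37], [0.21, 2.46], [-1.02, 4.16], [0.16, 2.05], [-2.73, 2.73]. Speed limits (rad/s): [1.89, 1.89, 2.39, 2.39, 3.01, 3.01, 3.01].

## Interface

Orientations are given as a rotation vector (axis times angle).
In Python, from rig import sensors, imaging, job gives the robot as it stands. The module is installed in compiled form; this text tells all that it offers.
- The arm moves only by the tool drive_tool, never from a script. Its argument "commands" is a list of rows, each a list of 3 entries, a list of its own where there are three numbers: the closure, from 0 (fully open) to 1 (shut), then the shift along the tool's x, y, z in m, then the turn, a rotation vector about the tool's x, y, z in degrees. A call has 1 to 10 rows; each row is the pose to reach, as a shift and turn from the pose commanded when the call began, along the tool's axes at that moment; what a row does not reach only later rows make up. A row lasts 1/8 s, in which the tool goes at most 62.5 mm and 10.7 degrees, less where a joint would pass 70% of its speed; a pose out of reach is approached as far as the arm can. A call with a gripper value outside its range is refused whole. The fingers move at their own pace and stop on an object; the grip force is fixed at half the most. Time passes only in rows, so rows that repeat a pose let the fingers close. It gives the time, the measured TCP pose, the force, the opening and the grip force at its end, in the units of the state.
- sensors.observe(): the state, without advancing time (a new reading comes with each control period).
- imaging.snapshot(name): name is "scene" or "side" or "wrist"; returns a dict with "pixels" (384x512x3 uint8, red, green, blue), "fx", "fy", "cx", "cy" (pixels), "R" (3x3) and "t" (3): a world point X has camera coordinates R X + t. Camera axes: x right, y down, z forward; pixel columns grow to the right and rows downward; lengths in m; the calibration is good to about 2 mm. A picture is of the moment at which its call begins. There is no depth.
- job.hand_in(): hands the job in; it is judged then, once.
Trained networks look in the newest picture that a camera, given by its name, has taken for a name from the list of things; names that differ only in an ending like _2 or _b are one class to them, and where a whole thing is asked for, a point or a joint stands for the part that bears it (a point fixed in the world has none). Each returns a list of dicts, best first, with "conf" (0 to 1); they miss things now and then, are a little off and sometimes report something else, mostly with a low value. They report only what shows in the picture. A call takes as long as a camera call.
- imaging.outline_of(camera, target): "pixels" (384x512 bool, what is visible of it).
- imaging.spot_point(camera, target): "position" ([x, y, z] in m, in world coordinates, good to about 4 mm: a listed point, or the origin of a listed thing).
The state is a dict: "t": time; "qpos": joint angles; "qd": joint speeds; "joint_torque": joint torques, N m; "position": TCP position; "orientation": TCP orientation; "wrist_force": force on the tool from outside, world axes, zero at the start; "ft_torque": the same for the moment, N m; "grip_width": opening from 0.0 (shut) to 1.0 (fully open); "gripper_force": force on a finger pad.
Only numpy, scipy, OpenCV 4.12 (cv2) and the standard library are available. Lean on these libraries where they do the work, as an engineer would, in place of code of your own. Each camera call takes 0.05 s, during which the arm holds its last target. There are 200 camera calls.

## Task

In the leaded glass panel on the board, four glass pieces still stand proud of the lead. With your fingertips, gently press the large round piece down until it is fully home, level with the lead around it, then draw back clear of everything. Do not press the small round, square or three-sided piece, and leave the hammer, bottle and wooden block where they are; nothing is to be picked up.

Things in the scene. Friction and masses are not known exactly. Their poses are not given: they have to be found in the camera images.
- board: Plywood assembly board, 360 by 360 mm, 18 mm thick, fixed to the table; origin at the centre of its underside (table height), z up, x and y along its edges. A fixed square leaded panel of 2 by 2 cells (each 100 by 100 mm; panel 213 mm square with its edge lead) lies centred on it, held by small nails reaching 38 mm above the table just outside the panel. Which piece lies in which cell varies.
- large_round_top (a point): Centre of the top face of the large round glass piece (disc, 58 mm across), same blue glass as the other three, in the middle of its own cell. It moves with the piece. The piece's flat top is level; the lead outlining it is 27 mm above the table.
- large_round (a joint): How far the large round glass piece (disc, 58 mm across) has been pressed down into its cell, in m: 0 = standing 9 mm proud of the lead around it, 0.009 = fully home, level with the lead, on a hard stop. It slides straight down only, at about 3 N, with no spring: it stays where it is left. It starts at 0 to 0.003.
- small_round_top (a point): Centre of the top face of the small round glass piece (disc, 32 mm across), same blue glass as the other three, in the middle of its own cell. It moves with the piece. The piece's flat top is level; the lead outlining it is 27 mm above the table.
- small_round (a joint): How far the small round glass piece (disc, 32 mm across) has been pressed down into its cell, in m: 0 = standing 9 mm proud of the lead around it, 0.009 = fully home, level with the lead, on a hard stop. It slides straight down only, at about 3 N, with no spring: it stays where it is left. It starts at 0 to 0.003.
- square_top (a point): Centre of the top face of the square glass piece (48 by 48 mm), same blue glass as the other three, in the middle of its own cell. It moves with the piece. The piece's flat top is level; the lead outlining it is 27 mm above the table.
- square (a joint): How far the square glass piece (48 by 48 mm) has been pressed down into its cell, in m: 0 = standing 9 mm proud of the lead around it, 0.009 = fully home, level with the lead, on a hard stop. It slides straight down only, at about 3 N, with no spring: it stays where it is left. It starts at 0 to 0.003.
- triangle_top (a point): Centre of the top face of the three-sided glass piece (36 mm from centre to each corner), same blue glass as the other three, in the middle of its own cell. It moves with the piece. The piece's flat top is level; the lead outlining it is 27 mm above the table.
- triangle (a joint): How far the three-sided glass piece (36 mm from centre to each corner) has been pressed down into its cell, in m: 0 = standing 9 mm proud of the lead around it, 0.009 = fully home, level with the lead, on a hard stop. It slides straight down only, at about 3 N, with no spring: it stays where it is left. It starts at 0 to 0.003.
- cell_large_round: The fixed cell (yellow glass 8 mm thick, lead outlines 9 mm high, 100 by 100 mm) that carries the large round piece; origin at the centre of its underside, 18 mm above the table, right under the piece.
- cell_small_round: The like cell that carries the small round glass piece (disc, 32 mm across); origin at the centre of its underside, 18 mm above the table.
- cell_square: The like cell that carries the square glass piece (48 by 48 mm); origin at the centre of its underside, 18 mm above the table.
- cell_triangle: The like cell that carries the three-sided glass piece (36 mm from centre to each corner); origin at the centre of its underside, 18 mm above the table.
- hammer: Bystander: loose hammer with a wooden handle, 220 mm long, lying on the table beside the board (on its right as the robot sees it); origin at the middle of its underside, x along the handle towards the head.
- flux: Bystander: loose white flux bottle with a black cap, 40 mm across, 75 mm tall, standing on a corner of the board; origin at the centre of its underside.
- tapping_block: Bystander: loose dark wooden tapping block, 70 by 35 by 30 mm, lying on the board's left margin; origin at the centre of its underside.

How it is judged:
On the way:
1. the fingers press the large round piece home (value of joint large_round above 0.0065 m and contact force between the fingers and cell_large_round above 0.5 N), for 0.02 s.
At the end, for the whole second after the job is handed in: The large round piece is down to within 2.5 mm of fully home; the three other pieces are within 2 mm of where they started, and the hammer, bottle and block within 12 mm (value of joint large_round above 0.0065 m and distance of each of small_round_top, square_top, triangle_top from where it was at the start of the episode below 0.002 m and distance of each of hammer, flux, tapping_block from where it was at the start of the episode below 0.012 m); the robot touches nothing.
It fails at once if the small round glass piece (disc, 32 mm across) is pressed or moved (over 2 mm, or touched with over 3 N) (distance of small_round_top from where it was at the start of the episode above 0.002 m or contact force between the fingers and cell_small_round above 3 N).
It fails at once if the square glass piece (48 by 48 mm) is pressed or moved (over 2 mm, or touched with over 3 N) (distance of square_top from where it was at the start of the episode above 0.002 m or contact force between the fingers and cell_square above 3 N).
It fails at once if the three-sided glass piece (36 mm from centre to each corner) is pressed or moved (over 2 mm, or touched with over 3 N) (distance of triangle_top from where it was at the start of the episode above 0.002 m or contact force between the fingers and cell_triangle above 3 N).
It fails at once if the hammer, flux bottle or tapping block is shifted, lifted or carried (over 12 mm) (distance of any of hammer, flux, tapping_block from where it was at the start of the episode above 0.012 m).
It fails at once if the large round piece is pressed hard enough to crack it (over 30 N) (contact force between the fingers and cell_large_round above 30 N).
It also fails if it takes over 32 s, if anything falls off the work surface, if the arm or the gripper's body presses on something with over 40 N, if the wrist force passes 120 N, or if a joint passes its speed limit or range.

## Working session

There is one attempt and no reset: what is moved stays moved. The work goes in short steps, Python scripts to look and compute and a tool call to move; the robot and the scene stay as the last step left them, time stands still between calls to the robot, and variables do not carry over. Pictures are saved under pics/ and viewed, at most 10 in all, crops included, and the job is handed in when it is done.

Besides the shell and the picture viewer there is one more tool, called after "Call:" as name([rows], argument=value, ...), one row to a line, values as JSON. drive_tool: Moves the arm, as the interface text tells. Its arguments: {"type":"object","properties":{"commands":{"type":"array","items":{"type":"array"}}},"required":["commands"]}

```bash
mkdir -p pics; python3 - <<'E'
from rig import sensors, imaging
import cv2,numpy as np
s=sensors.observe();print({k:np.round(s[k],3) for k in('t','position','orientation','wrist_force','grip_width')})
P=[]
for c in("scene","side"):
    d=imaging.snapshot(c);P.append(cv2.resize(d["pixels"][:,:,::-1],(400,300)))
    cv2.imwrite(f"pics/{c}0.png",d["pixels"][:,:,::-1])
    for n in("large_round_top","small_round_top","square_top","triangle_top","board","hammer","flux","tapping_block"):
        print(c,n,[(np.round(r["position"],3),round(r["conf"],2)) for r in imaging.spot_point(c,n)[:2]])
E
```

```text
{'t': np.float64(0.0), 'position': array([0.26 , 0.622, 0.227]), 'orientation': array([-6.18e-01, -3.08e+00,  2.00e-03]), 'wrist_force': array([ 0.198,  0.311, -0.468]), 'grip_width': np.float64(1.002)}
scene large_round_top [(array([0.596, 0.018, 0.034]), 0.93)]
scene small_round_top []
scene square_top [(array([ 0.586, -0.078,  0.036]), 0.73)]
scene triangle_top [(array([ 0.491, -0.079,  0.035]), 0.75)]
scene board [(array([ 0.467, -0.281, -0.002]), 0.36)]
scene hammer [(array([ 0.468, -0.281,  0.002]), 0.86)]
scene flux [(array([0.701, 0.063, 0.016]), 0.68)]
scene tapping_block [(array([0.564, 0.115, 0.019]), 0.82)]
side large_round_top [(array([0.592, 0.014, 0.034]), 0.88)]
side small_round_top [(array([0.496, 0.022, 0.031]), 0.54)]
side square_top []
side triangle_top [(array([ 0.492, -0.08 ,  0.037]), 0.7)]
side board []
side hammer [(array([ 0.469, -0.281,  0.004]), 0.75)]
side flux [(array([0.698, 0.06 , 0.016]), 0.8)]
side tapping_block [(array([0.559, 0.112, 0.018]), 0.89)]
```

View pics/scene0.png

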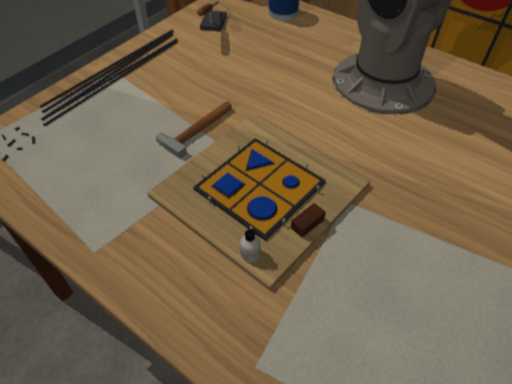

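View pics/side0.png

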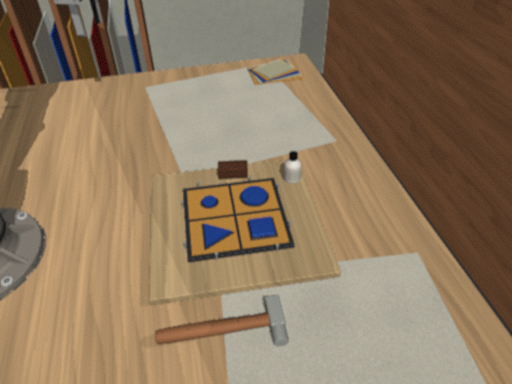

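The scene view shows the large round disc at about (262,208) and the side view shows it at (255,196). The bottle and block lie just beyond it, and the small round is at (291,181) in the scene view and (209,201) in the side view. Next I triangulate the disc from both outlines.

```bash
cat > h.py <<'E'
from rig import sensors, imaging
import cv2,numpy as np
from scipy.spatial.transform import Rotation as Ro
def centre(c,n):
    d=imaging.snapshot(c)
    hsv=cv2.cvtColor(d["pixels"],cv2.COLOR_RGB2HSV)
    o=imaging.outline_of(c,n)
    if not o: return d,None
    v,u=np.nonzero(o[0]["pixels"]); return d,(u.mean(),v.mean(),len(u),o[0]["conf"])
def tri(n,cams=("scene","side")):
    Ps,xs=[],[]
    for c in cams:
        d,p=centre(c,n)
        if p is None: return None
        K=np.array([[d["fx"],0,d["cx"]],[0,d["fy"],d["cy"]],[0,0,1]])
        Ps.append(K@np.c_[d["R"],d["t"]]);xs.append(np.array(p[:2]));print(c,n,np.round(p,2))
    X=cv2.triangulatePoints(Ps[0],Ps[1],xs[0],xs[1])[:,0];return X[:3]/X[3]
def shift(X,tipz):
    s=sensors.observe();R=Ro.from_rotvec(s["orientation"])
    return np.round(R.inv().apply(np.array([X[0],X[1],tipz+.022])-s["position"]),4)
E
python3 - <<'E'
from h import *
for n in("large_round_top","small_round_top","flux"):
    print(n,tri(n))
print(shift([.594,.016],.12), Ro.from_rotvec(sensors.observe()["orientation"]).as_matrix().round(3))
E
```

```text
scene large_round_top [261.63 206.69 494.     0.74]
side large_round_top [253.89 195.38 437.     0.83]
large_round_top [0.59617957 0.01359132 0.02960525]
scene small_round_top [257.79 159.55 287.     0.74]
side small_round_top [2.3331e+02 2.4105e+02 1.4603e+04 1.7000e-01]
small_round_top [ 0.50990699 -0.08717386  0.02551823]
scene flux [250.35 245.62 568.     0.96]
side flux [292.17 168.45 442.     0.62]
flux [0.69841515 0.06296817 0.04767039]
[-0.5419 -0.4312  0.0855] [[-0.923  0.386 -0.   ]
 [ 0.386  0.923 -0.   ]
 [ 0.    -0.    -1.   ]]
```

Call:
drive_tool([
  [1,[-0.045,-0.036,0],[0,0,0]],
  [1,[-0.09,-0.072,0],[0,0,0]],
  [1,[-0.135,-0.107,0],[0,0,0]],
  [1,[-0.18,-0.143,0],[0,0,0]],
  [1,[-0.225,-0.179,0],[0,0,0]],
  [1,[-0.27,-0.215,0],[0,0,0]],
  [1,[-0.315,-0.251,0],[0,0,0]],
  [1,[-0.36,-0.287,0],[0,0,0]],
  [1,[-0.405,-0.322,0],[0,0,0]],
  [1,[-0.45,-0.358,0],[0,0,0]],
])

```text
t: 2.75
position: [0.5382, 0.1173, 0.2278]
orientation: [0.617, 3.08, 0.001]
wrist_force: [0.3, 0.4, -0.2]
grip_width: 0.006
gripper_force: 0.0
```

Call:
drive_tool([
  [1,[-0.045,-0.036,0],[0,0,0]],
  [1,[-0.09,-0.07,0.03],[0,0,0]],
  [1,[-0.092,-0.073,0.06],[0,0,0]],
  [1,[-0.092,-0.073,0.085],[0,0,0]],
  [1,[-0.092,-0.073,0.085],[0,0,0]],
  [1,[-0.092,-0.073,0.085],[0,0,0]],
])

```text
t: 3.5
position: [0.5946, 0.0162, 0.1435]
orientation: [0.617, 3.079, 0.0]
wrist_force: [-0.3, 0.3, -0.1]
grip_width: -0.0
gripper_force: 0.0
```

```bash
python3 - <<'E'
from h import *
s=sensors.observe();print({k:np.round(s[k],3) for k in('t','position','orientation','wrist_force','grip_width')})
d=imaging.snapshot("wrist");cv2.imwrite("pics/w1.png",d["pixels"][:,:,::-1])
for n in("large_round_top","small_round_top","square_top"):
    print(n,[(np.round(r["position"],4),round(r["conf"],2)) for r in imaging.spot_point("wrist",n)[:2]])
print(shift([.595,.015],.045))
E
```

```text
{'t': np.float64(3.5), 'position': array([0.595, 0.016, 0.143]), 'orientation': array([0.617, 3.079, 0.   ]), 'wrist_force': array([-0.272,  0.252, -0.133]), 'grip_width': np.float64(-0.0)}
large_round_top [(array([0.5952, 0.0129, 0.0373]), 0.68)]
small_round_top [(array([0.4954, 0.0205, 0.0358]), 0.65)]
square_top [(array([ 0.5898, -0.0869,  0.036 ]), 0.55)]
[-0.0008 -0.0012  0.0765]
```

View pics/w1.png

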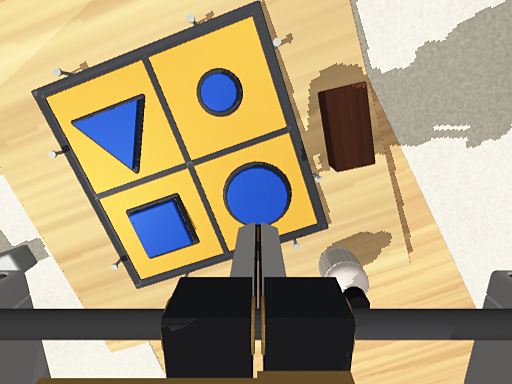

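The wrist view shows the closed fingertips at (257,225), in line with the large disc at (257,194). The bottle at (345,275) is clear. Descending.

Call:
drive_tool([
  [1,[0,-0.001,0.03],[0,0,0]],
  [1,[0,-0.001,0.055],[0,0,0]],
  [1,[0,-0.001,0.072],[0,0,0]],
  [1,[0,-0.001,0.08],[0,0,0]],
  [1,[0,-0.001,0.082],[0,0,0]],
  [1,[0,-0.001,0.083],[0,0,0]],
  [1,[0,-0.001,0.084],[0,0,0]],
])

```text
t: 4.58
position: [0.5941, 0.0152, 0.059]
orientation: [0.618, 3.08, 0.001]
wrist_force: [-0.9, -0.2, -0.7]
grip_width: 0.003
gripper_force: 0.0
```

Call:
drive_tool([
  [1,[0,0,0.001],[0,0,0]],
  [1,[0,0,0.002],[0,0,0]],
  [1,[0,0,0.003],[0,0,0]],
  [1,[0,0,0.004],[0,0,0]],
  [1,[0,0,0.004],[0,0,0]],
])

```text
t: 5.2
position: [0.5938, 0.0152, 0.0544]
orientation: [0.618, 3.08, -0.0]
wrist_force: [0.4, 0.4, 0.7]
grip_width: 0.008
gripper_force: 0.2
```

Call:
drive_tool([
  [1,[0,0,0.001],[0,0,0]],
  [1,[0,0,0.002],[0,0,0]],
  [1,[0,0,0.003],[0,0,0]],
  [1,[0,0,0.003],[0,0,0]],
])

```text
t: 5.7
position: [0.5937, 0.0152, 0.0513]
orientation: [-0.618, -3.08, 0.0]
wrist_force: [1.0, -0.5, 0.2]
grip_width: 0.008
gripper_force: 0.2
```

Call:
drive_tool([
  [1,[0,0,0.0005],[0,0,0]],
  [1,[0,0,0.001],[0,0,0]],
  [1,[0,0,0.001],[0,0,0]],
])

```text
t: 6.08
position: [0.5937, 0.0151, 0.0504]
orientation: [-0.618, -3.08, 0.0]
wrist_force: [-0.1, 0.2, 0.5]
grip_width: 0.006
gripper_force: 0.5
```

Call:
drive_tool([
  [1,[0,0,0.0005],[0,0,0]],
  [1,[0,0,0.001],[0,0,0]],
  [1,[0,0,0.001],[0,0,0]],
])

```text
t: 6.45
position: [0.5937, 0.0152, 0.0494]
orientation: [-0.618, -3.08, 0.0]
wrist_force: [0.1, -0.1, 0.3]
grip_width: 0.006
gripper_force: 0.5
```

Call:
drive_tool([
  [1,[0,0,0.0005],[0,0,0]],
  [1,[0,0,0.0005],[0,0,0]],
])

```text
t: 6.7
position: [0.5937, 0.0151, 0.0492]
orientation: [-0.618, -3.08, -0.0]
wrist_force: [-1.7, 0.8, 8.4]
grip_width: 0.006
gripper_force: 4.1
```

The force rose to 8 N at a tip height of 27 mm, which is the hard stop. Drawing back.

Call:
drive_tool([
  [1,[0,0,0.0003],[0,0,0]],
  [1,[0,0,-0.005],[0,0,0]],
  [1,[0,0,-0.03],[0,0,0]],
  [1,[0,0,-0.07],[0,0,0]],
  [1,[0,0,-0.11],[0,0,0]],
  [1,[0,0,-0.15],[0,0,0]],
  [1,[0,0,-0.18],[0,0,0]],
  [1,[0,0,-0.18],[0,0,0]],
  [1,[0,0,-0.18],[0,0,0]],
])

```text
t: 7.82
position: [0.5934, 0.0153, 0.2284]
orientation: [-0.617, -3.08, 0.0]
wrist_force: [0.3, 0.2, -0.2]
grip_width: 0.002
gripper_force: 0.0
```

```bash
python3 - <<'E'
from h import *
d=imaging.snapshot("wrist");cv2.imwrite("pics/w2.png",d["pixels"][:,:,::-1])
for n in("large_round_top","small_round_top","square_top","triangle_top","flux","tapping_block"):
    print(n,[(np.round(r["position"],4),round(r["conf"],2)) for r in imaging.spot_point("wrist",n)[:1]])
E
```

```text
large_round_top [(array([0.5948, 0.0116, 0.0321]), 0.73)]
small_round_top [(array([0.4969, 0.0165, 0.0324]), 0.58)]
square_top [(array([ 0.5903, -0.0879,  0.0345]), 0.74)]
triangle_top [(array([ 0.4893, -0.0793,  0.0338]), 0.62)]
flux [(array([0.6983, 0.0624, 0.016 ]), 0.77)]
tapping_block [(array([0.5689, 0.1125, 0.0208]), 0.69)]
```

View pics/w2.png

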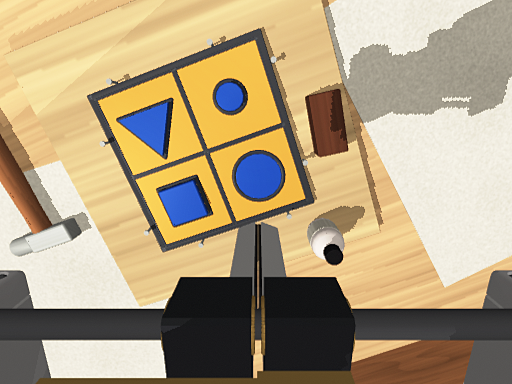

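The disc at (258,176) now has an even lead ring with no side wall showing. The square, triangle and small round are still proud, and the bottle (325,240) and block (326,122) are undisturbed.

```bash
python3 -c "
from rig import job;print(job.hand_in())"
```

```text
the job is handed in; nothing more can be done
None
```

I pressed the large round piece down to its hard stop at lead level (about 8 N measured), drew the arm back clear, and handed the job in. The last picture shows the other three pieces still proud and the bystanders apparently undisturbed; no verdict came back.

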